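Pin the guitar body and hold the drilling jig over it

TASK

Take the long steel locating pin out of the blue pin block and stand it in the empty bore of the guitar body, fully down, and let go of it. Then pick up the aluminium drilling jig by its orange grip, carry it over the fence, and finish while still holding it: level, still and hovering about 1 cm above the tips of the two locating pins, with one end hole straight over each pin (either way round). The jig must never touch the pins or the guitar body, nothing may bump the fence, and leave the other things as they are.

Things in the scene. Friction and masses are not known exactly. Their poses are not given: they have to be found in the camera images.
- blank: Wooden guitar body, fixed, flat, 400 long x 320 wide x 44 mm thick. Origin: centre of its underside; x along its length to the neck end (two horns). Two locating bores at x = -60 mm: y = -55 mm (empty) and y = +55 mm (holds a fixed steel pin, 12 mm thick, standing 42 mm above the top face). Two rectangular pickup pockets, 40 x 90 mm, at x = +10 and +90 mm.
- bore_mouth (a point): Centre of the mouth of the empty bore, on the top face of the guitar body (44 mm above the bench). The bore is vertical, 13.5 mm wide, straight-sided, and 28 mm deep with a flat floor. Axes as blank.
- fixed_pin_tip (a point): Centre of the top of the steel pin that is already fixed in the other bore, 86 mm above the bench. Axes as blank.
- hover_target (a point): Point midway between the tips of the two locating pins once both stand in the guitar body, 86 mm above the bench (the height of both tips). The pins stand 55 mm from it along its -y and +y. Axes as blank: the jig's y axis must be parallel to this y axis, either way round.
- steel_pin: Loose dark steel locating pin, round, 12 mm thick, 70 mm long, about 60 g. Origin: centre of its foot, which tapers from 12 to 7 mm over the last 6 mm; z along it, up when standing. It starts upright in one of the three bores of the pin block, 42 mm of it showing.
- pin_block: Fixed blue plastic block 160 x 46 x 40 mm, origin at the centre of its underside, long side along its x. Three vertical bores 14 mm wide and 28 mm deep at x = -50, 0, +50 mm: one holds the steel pin, the others the brass pins.
- jig: Loose drilling jig, about 300 g: aluminium plate 64 (x) x 150 (y) x 8 mm thick, lying flat on the bench. Origin: centre of its underside, z up. Orange grip block standing on its middle: 24 (x) x 50 (y) mm, from 8 to 53 mm above the underside. A 16 mm through hole at each end, at y = -55 and +55 mm. Four small brass bushings beside the grip. The same either way round.
- fence: Fixed aluminium fence standing between the jig and the guitar blank. It is 400 (x) x 24 (y) x 120 mm high, origin at the centre of its underside.
- brass_pin_a: Short brass pin, 12 mm thick, 45 mm long, standing in the pin block with 17 mm showing; leave it. Origin: centre of its foot.
- brass_pin_b: Second short brass pin, the same as the first; leave it. Origin: centre of its foot.
- sanding_block: Cork sanding block with a red underside, 65 x 110 x 36 mm; leave it. Origin: centre of its underside.
- screwdriver: Screwdriver lying on the bench, 190 mm long, along its x; leave it.
- glue: Pale glue bottle with a yellow label, 60 mm wide, 160 mm tall, orange cap; leave it. Origin: centre of its underside.
- wax_tin: Low grey metal tin with a green band, 72 mm wide, 45 mm tall; leave it. Origin: centre of its underside.
- ear_muffs: Yellow ear muffs with a black headband, about 140 x 140 x 82 mm, lying on the bench; leave them. Origin: under the middle between the cups, on the bench.

How it is judged:
By the outcome, as a careful person would: the job done as asked, in the order asked, and still so for the second after the job is handed in, while the arm keeps its last pose, push and grip.
It also fails if it takes over 67 s, if anything falls off the work surface, if the arm or the gripper's body presses on something with over 40 N, if the wrist force passes 120 N, or if a joint passes its speed limit or range.

ROBOT

A 6-joint arm with a two-finger parallel gripper is mounted at the origin on the work surface. World frame = base frame: x ahead of the robot, y to its left, z up, the work surface at z = 0. Lengths are in m, angles in rad, forces in N, time in s.
With the tool pointing down it reaches from about 0.35 to 0.85 m from the base axis. Payload 8.1 kg.
Tool frame: the origin (TCP) lies on the mounting face of the last link; the fingertips stand 186 mm ahead of it and the grasp point (between the pads) lies 167 mm ahead of it; z points along the fingers, y is the line along which they close (so a half turn about z gives the same grasp; the last joint's range is limited). The gripper opens to 93 mm and grips with 3 to 60 N. Pads are 15 mm wide; open, the fingers measure 128 mm over their backs; the gripper's body (75 mm by 188 mm) begins 65 mm behind the grasp point.
Start: joints at [-1.311, 0.13, 1.488, -0, 1.523, -0.085], TCP at [0.203, -0.565, 0.405] pointing down, gripper open.
Joint ranges: [-2.96, 2.96], [-0.89, 2.26], [0.02, 2.5], [-1.34, 4.48], [0, 2.73], [-2.66, 2.66]. Speed limits (rad/s): [2.39, 2.39, 2.79, 3.14, 3.14, 3.14].

INTERFACE

Orientations are given as a rotation vector (axis times angle).
In Python, from plant import * gives the robot as it stands. The module is installed in compiled form; this text tells all that it offers.
- The arm moves only by the tool arm_command, never from a script. Its argument "increments" is a list of rows, each a list of 6 numbers: the shift along the tool's x, y, z in units of 0.2 m (1.0 is 0.2 m), then the turn, a rotation vector about the tool's x, y, z in units of pi rad (1.0 is pi rad). A call has exactly 5 rows; each row is the pose to reach, as a shift and turn from the pose commanded when the call began, along the tool's axes at that moment, turning the shorter way round; what a row does not reach only later rows make up. A row lasts 1/8 s, in which the tool goes at most 62.5 mm and 10.7 degrees, less where a joint would pass 70% of its speed; a pose out of reach is approached as far as the arm can. A call with a number of a shift or a turn outside -1 to 1 is refused whole. A call with a gripper value outside its range is refused whole. "fingers" is the closure, from -1 (fully open) to 1 (shut), set as the call begins (left out, the last holds). The fingers move at their own pace and stop on an object; "force" is the grip in N (left out, the last holds). Time passes only in rows, so rows that repeat a pose let the fingers close, or fill a call up. It gives the time, the measured TCP pose, the force, the opening and the grip force at its end, in the units of the state.
- read_state(): the state, without advancing time (a new reading comes with each control period).
- read_camera(name): name is "scene" or "top" or "wrist"; returns a dict with "image" (480x640x3 uint8, red, green, blue), "fx", "fy", "cx", "cy" (pixels), "T" (4x4, takes a point from camera to world coordinates). Camera axes: x right, y down, z forward; pixel columns grow to the right and rows downward; lengths in m; the calibration is good to about 2 mm. The wrist camera is an equidistant fisheye: a pixel r from the principal point sees the ray r / f radians off the axis. A picture is of the moment at which its call begins. There is no depth.
- close_job(): hands the job in; it is judged then, once.
The state is a dict: "t": time; "q": joint angles; "dq": joint speeds; "joint_torque": joint torques, N m; "tool_pos": TCP position; "orientation": TCP orientation; "force": force on the tool from outside, world axes, zero at the start; "wrist_torque": the same for the moment, N m; "opening": finger opening in m; "gripper_force": force on a finger pad.
Only numpy, scipy, OpenCV 4.12 (cv2) and the standard library are available. Lean on these libraries where they do the work, as an engineer would, in place of code of your own. Each camera call takes 0.05 s, during which the arm holds its last target. There are 200 camera calls.

## Working session

There is one attempt and no reset: what is moved stays moved. The work goes in short steps, Python scripts to look and compute and a tool call to move; the robot and the scene stay as the last step left them, time stands still between calls to the robot, and variables do not carry over. Pictures are saved under pics/ and viewed, at most 10 in all, crops included, and the job is handed in when it is done.

Besides the shell and the picture viewer there is one more tool, called as name([rows], argument=value, ...), one row to a line, values as JSON. arm_command: Moves the arm, as the interface text tells. Shifts and turns lie within -1 to 1; 1 stands for 0.2 m of shift or pi rad of turn. Its arguments: {"type":"object","properties":{"increments":{"type":"array","items":{"type":"array","items":{"type":"number","minimum":-1,"maximum":1}}},"fingers":{"type":"number"},"force":{"type":"number"}},"required":["increments"]}

```bash
mkdir -p pics; cat > h.py <<'E'
from plant import *
import numpy as np, cv2, json
from scipy.spatial.transform import Rotation as R
def shot(name,fn):
    c=read_camera(name); cv2.imwrite(f"pics/{fn}.png",c["image"][:,:,::-1])
    np.savez(f"pics/{fn}.npz",**{k:np.asarray(v) for k,v in c.items()},name=name); return c
def load(fn): return dict(np.load(f"pics/{fn}.npz"))
def ray(c,u,v):
    x=(u-c["cx"])/c["fx"]; y=(v-c["cy"])/c["fy"]
    if str(c["name"])=="wrist":
        r=np.hypot(x,y); s=np.sin(r)/r if r>1e-9 else 1; d=np.array([x*s,y*s,np.cos(r)])
    else: d=np.array([x,y,1.])
    return c["T"][:3,3], c["T"][:3,:3]@d
def onz(c,u,v,z):
    o,d=ray(c,u,v); return o+d*(z-o[2])/d[2]
def proj(c,p):
    q=c["T"][:3,:3].T@(np.asarray(p)-c["T"][:3,3])
    if str(c["name"])=="wrist":
        n=np.hypot(q[0],q[1]); th=np.arctan2(n,q[2]); x,y=q[:2]/max(n,1e-9)*th
    else: x,y=q[:2]/q[2]
    return np.array([c["cx"]+c["fx"]*x,c["cy"]+c["fy"]*y])
E
python3 - <<'E'
from h import *
for n in("top","scene","wrist"):
    c=shot(n,n+"0"); print(n,c["fx"],c["cx"],c["cy"],np.round(c["T"],3).tolist())
s=read_state(); print(s)
E
```

```text
top 498.2214149460153 321.3675289366438 235.33543341214562 [[-0.002, -0.997, 0.082, 0.448], [-1.0, 0.003, 0.015, -0.032], [-0.015, -0.082, -0.997, 1.333], [0.0, 0.0, 0.0, 1.0]]
scene 506.8551086992428 310.421637062355 237.99464522564165 [[-0.22, 0.563, -0.796, 1.565], [0.975, 0.112, -0.19, 0.237], [-0.018, -0.819, -0.574, 0.8], [0.0, 0.0, 0.0, 1.0]]
wrist 371.64829954431775 323.0235799075844 233.0389092969401 [[0.339, -0.902, -0.268, 0.278], [-0.941, -0.326, -0.094, -0.537], [-0.002, 0.284, -0.959, 0.384], [0.0, 0.0, 0.0, 1.0]]
{'t': 0.15, 'q': array([-1.31136765e+00,  1.31042338e-01,  1.48903020e+00, -1.72788973e-05,
        1.52299533e+00, -8.54263482e-02]), 'dq': array([ 0.00029469, -0.00106463, -0.00440684, -0.00145564, -0.00084872,
       -0.00128953]), 'joint_torque': array([ 3.83389397e-04, -5.60476005e+01, -4.92337668e+01,  7.67851830e-02,
        3.04639712e-02, -1.11380432e-04]), 'tool_pos': array([ 0.20279542, -0.56450875,  0.40389498]), 'orientation': array([-3.09355992e+00, -5.38766167e-01,  2.28250523e-04]), 'force': array([ 0.6996503 , -0.3368602 ,  0.46305874]), 'wrist_torque': array([-0.00113206, -0.00535512, -0.00792805]), 'gripper_force': 0.0, 'opening': 0.09289746070040894}
```

View pics/top0.png

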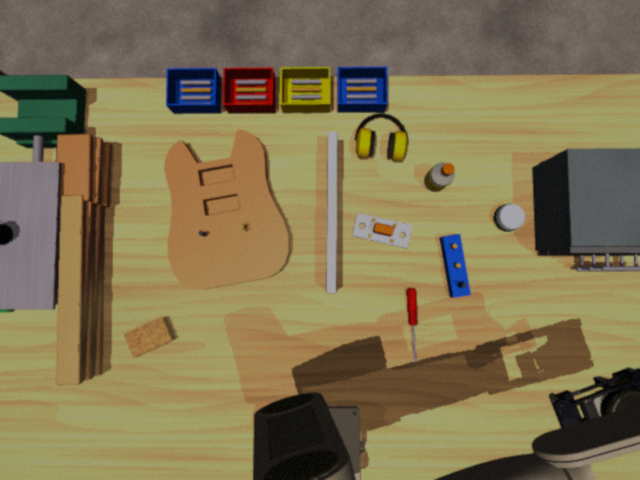

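View pics/scene0.png

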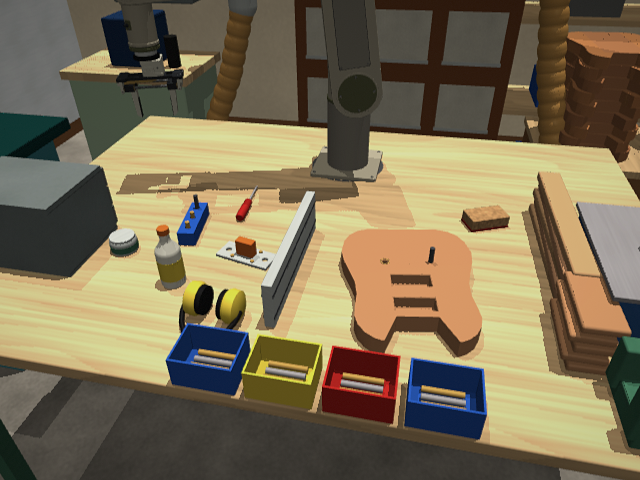

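The top view shows the steel pin at the near end of the blue block (~460,285), with the brass pins at (453,247) and (456,265). The empty bore is at ~(247,226) and the fixed pin at ~(203,233). The jig is at ~(383,230), with the fence at u≈333 between it and the body. The scene view agrees.

```bash
python3 - <<'E'
from h import *
c=load("top0"); im=c["image"]; hsv=cv2.cvtColor(im,cv2.COLOR_RGB2HSV)
def rect(mask,roi,z,nm):
    m=np.zeros_like(mask); u0,v0,u1,v1=roi; m[v0:v1,u0:u1]=mask[v0:v1,u0:u1]
    cs,_=cv2.findContours(m,cv2.RETR_EXTERNAL,cv2.CHAIN_APPROX_NONE); k=max(cs,key=cv2.contourArea)
    w=np.array([onz(c,*p[0],z)[:2] for p in k],np.float32)
    r=cv2.minAreaRect((w*1000)); print(nm,np.round(r[0],1),np.round(r[1],1),round(r[2],2)); return k
b=cv2.inRange(hsv,(100,120,60),(130,255,255)); rect(b,(430,225,480,305),.04,"block")
o=cv2.inRange(hsv,(5,170,120),(20,255,255)); rect(o,(365,215,405,245),.053,"grip")
g=cv2.inRange(hsv,(0,0,130),(180,50,255)); rect(g,(345,205,420,255),.008,"jig"); rect(g,(322,120,343,300),.12,"fence")
# dark spots
v=hsv[:,:,2]
for nm,(u0,v0,u1,v1),z in(("fixed",(190,222,216,246),.086),("bore",(236,216,258,238),.044),("steel",(448,275,472,298),.082)):
    p=v[v0:v1,u0:u1]; print(nm); 
    ys,xs=np.where(p<0.55*np.median(p)); print(list(zip(xs+u0,ys+v0))[:40]); print(onz(c,xs.mean()+u0,ys.mean()+v0,z))
crops=[cv2.resize(im[a:b_,d:e],None,fx=6,fy=6,interpolation=cv2.INTER_CUBIC) for a,b_,d,e in((205,255,190,260),(270,302,430,500))]
crops.append(cv2.resize(im[200:255,345,None].repeat(1,1),(1,1))) if 0 else None
j=cv2.resize(im[205,0:1],(1,1)) if 0 else cv2.resize(im[205:255,345,:][None],(1,1)) if 0 else cv2.resize(im[208:253,348:418],None,fx=5,fy=5,interpolation=cv2.INTER_CUBIC)
H=np.zeros((300+225,800,3),np.uint8)
H[:300,:420]=crops[0]; H[:192,421:800]=crops[1][:,:379]; H[300:525,:350]=j
s=load("scene0")["image"]; k=cv2.resize(s[185:250,175:250],None,fx=3,fy=3); H[320:320+195,400:625]=k
cv2.imwrite("pics/z.png",H[:,:,::-1])
E
```

```text
block [ 475.6 -358.8] [157.5  48. ] 8.81
grip [ 569.9 -172.6] [47.4 21.4] 77.16
jig [ 570.2 -173.7] [150.4  65.4] 77.13
fence [607.5 -38.5] [ 24.2 395.5] 89.27
fixed
[(np.int64(200), np.int64(231)), (np.int64(201), np.int64(231)), (np.int64(199), np.int64(232)), (np.int64(200), np.int64(232)), (np.int64(201), np.int64(232)), (np.int64(202), np.int64(232)), (np.int64(203), np.int64(232)), (np.int64(204), np.int64(232)), (np.int64(205), np.int64(232)), (np.int64(206), np.int64(232)), (np.int64(199), np.int64(233)), (np.int64(200), np.int64(233)), (np.int64(201), np.int64(233)), (np.int64(202), np.int64(233)), (np.int64(203), np.int64(233)), (np.int64(204), np.int64(233)), (np.int64(205), np.int64(233)), (np.int64(206), np.int64(233)), (np.int64(200), np.int64(234)), (np.int64(201), np.int64(234)), (np.int64(202), np.int64(234)), (np.int64(203), np.int64(234)), (np.int64(204), np.int64(234)), (np.int64(205), np.int64(234)), (np.int64(206), np.int64(234)), (np.int64(202), np.int64(235)), (np.int64(203), np.int64(235)), (np.int64(204), np.int64(235)), (np.int64(205), np.int64(235)), (np.i
[... 983 characters left out ...]
(458), np.int64(283)), (np.int64(459), np.int64(283)), (np.int64(460), np.int64(283)), (np.int64(461), np.int64(283)), (np.int64(462), np.int64(283)), (np.int64(463), np.int64(283)), (np.int64(464), np.int64(283)), (np.int64(448), np.int64(284)), (np.int64(449), np.int64(284)), (np.int64(450), np.int64(284)), (np.int64(457), np.int64(284)), (np.int64(458), np.int64(284)), (np.int64(459), np.int64(284)), (np.int64(460), np.int64(284)), (np.int64(461), np.int64(284)), (np.int64(462), np.int64(284)), (np.int64(463), np.int64(284)), (np.int64(464), np.int64(284)), (np.int64(465), np.int64(284)), (np.int64(448), np.int64(285)), (np.int64(449), np.int64(285))]
[ 0.42303038 -0.34321218  0.082     ]
```

View pics/z.png

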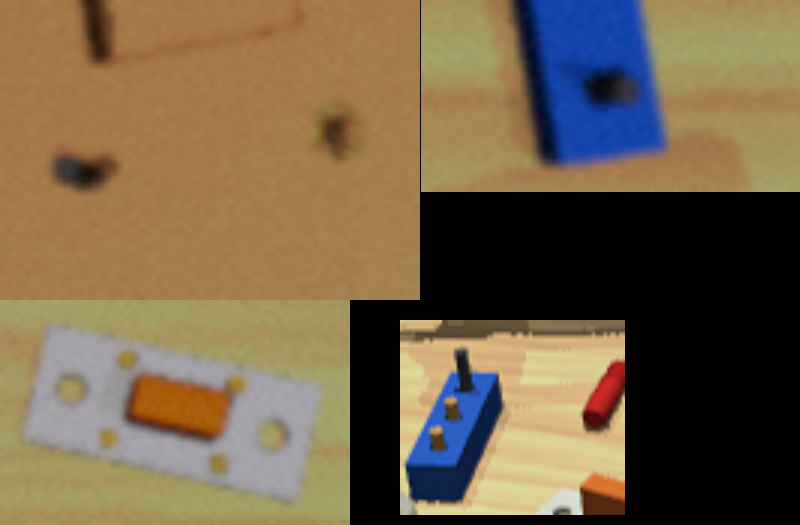

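The crop puts the steel tip at ~(464,284.7), the fixed tip at ~(201.3,233) and the empty bore at ~(246.3,226.7). Next I check these against the known geometry and work out the first move.

```bash
cat >> h.py <<'E'
def go(x,y,z,yawdeg,s=None):
    """units for one row: TCP to x,y,z (TCP), tool down with tool y at yaw"""
    s=s or read_state(); R0=R.from_rotvec(s["orientation"]); a=np.radians(yawdeg)
    Y=np.array([np.cos(a),np.sin(a),0]); Z=np.array([0,0,-1.]); M=R.from_matrix(np.c_[np.cross(Y,Z),Y,Z])
    d=R0.inv().apply(np.array([x,y,z])-s["tool_pos"])/.2; r=(R0.inv()*M).as_rotvec()/np.pi
    print("row",np.round(np.r_[d,r],4).tolist(),"mm",np.round(d*200,1),"deg",np.round(r*180,1))
E
python3 - <<'E'
from h import *
c=load("top0"); s=load("scene0")
f=onz(c,201.3,233,.086);b=onz(c,246.3,226.7,.044);p=onz(c,464,284.7,.082)
print("fixed",f,"bore",b,"dist",np.hypot(*(f-b)[:2]),"ang",np.degrees(np.arctan2(*(f-b)[1::-1])),"steel",p)
ax=np.array([np.cos(np.radians(8.81)),np.sin(np.radians(8.81))]);print("block-based steel",np.array([.4756,-.3588])-.05*ax)
for q in(f,b,p): print("scene proj",proj(s,q))
print("brass",onz(c,453.5,247.5,.057),onz(c,457,266,.057),"glue cap",onz(c,449,170,.155),"muff",onz(c,400,157,.08))
go(p[0],p[1],.36,-81)
E
```

```text
fixed [0.55726578 0.2897887  0.086     ] bore [0.57703524 0.18316503 0.044     ] dist 0.10844093990738567 ang 100.5041220624984 steel [ 0.42623582 -0.36792172  0.082     ]
block-based steel [ 0.42618992 -0.36645792]
scene proj [431.00374928 247.58270094]
scene proj [383.87398917 261.17288425]
scene proj [194.94995413 194.96790508]
brass [ 0.52045869 -0.35031456  0.057     ] [ 0.47324287 -0.35808245  0.057     ] glue cap [ 0.70038925 -0.31950769  0.155     ] muff [ 0.75073843 -0.21405939  0.08      ]
row [1.3837, -0.5471, 0.2204, -0.0005, 0.0, 0.0598] mm [ 276.7 -109.4   44.1] deg [-0.1  0.  10.8]
```

arm_command([
  [0.25, -0.1, 0.04, 0, 0, 0.012],
  [0.5, -0.2, 0.08, 0, 0, 0.024],
  [0.75, -0.3, 0.12, 0, 0, 0.036],
  [0.95, -0.4, 0.16, 0, 0, 0.048],
  [1.0, -0.45, 0.2, 0, 0, 0.06],
], fingers=-1, force=40)

```text
t: 0.78
tool_pos: [0.3623, -0.4103, 0.3642]
orientation: [-3.131, -0.248, -0.0]
force: [-0.4, 0.3, 0.0]
opening: 0.093
gripper_force: 0.0
```

```bash
python3 - <<'E'
from h import *
go(.4262,-.3672,.35,-81.2)
E
```

```text
row [0.3493, -0.1627, 0.071, -0.0003, -0.0001, 0.0014] mm [ 69.9 -32.5  14.2] deg [-0.  -0.   0.2]
```

arm_command([
  [0.15, -0.07, 0.03, 0, 0, 0.001],
  [0.3, -0.14, 0.06, 0, 0, 0.001],
  [0.35, -0.163, 0.071, 0, 0, 0.001],
  [0.35, -0.163, 0.071, 0, 0, 0.001],
  [0.35, -0.163, 0.071, 0, 0, 0.001],
])

```text
t: 1.4
tool_pos: [0.4241, -0.3699, 0.3507]
orientation: [3.132, 0.239, -0.0]
force: [-0.3, 0.4, -0.0]
opening: 0.0933
gripper_force: 0.0
```

```bash
python3 - <<'E'
from h import *
c=shot("wrist","w1"); print(read_state()["tool_pos"], proj(c,[.4262,-.3672,.082]), proj(c,[.4262,-.3672,.04]))
E
```

```text
Traceback (most recent call last):
  File "h.py", line 18, in proj
    if str(c["name"])=="wrist":
           ~^^^^^^^^
KeyError: 'name'
```

View pics/w1.png

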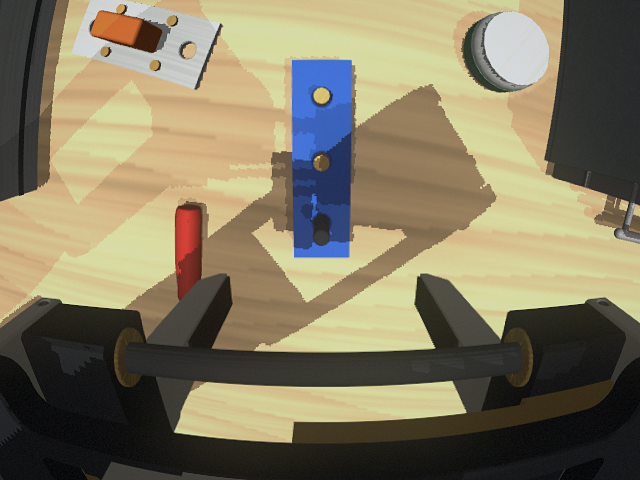

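The wrist view shows the steel pin as a dark blob at ~(321,232) in the block, centred between the fingers, with the brass pins at (321,96) and (321,162).

```bash
sed -i 's/return c$/c["name"]=name; return c/' h.py; python3 - <<'E'
from h import *
c=load("w1"); print(c["T"][:3,3])
for z in(.082,.04): print(proj(c,[.4262,-.3672,z]))
hsv=cv2.cvtColor(c["image"],cv2.COLOR_RGB2HSV)
m=np.zeros((480,640),np.uint8); m[205:257,298:346]=(hsv[205:257,298:346,1]<110)&(hsv[205:257,298:346,2]<110)
cs,_=cv2.findContours(m,cv2.RETR_EXTERNAL,cv2.CHAIN_APPROX_NONE);k=max(cs,key=cv2.contourArea)
x,y,w,h=cv2.boundingRect(k); print(x,y,w,h)
# tip ellipse centre: near bottom edge
for v in (y+h-8,y+h-9): print(onz(c,x+w/2-.5,v,.082))
for u,v in((321,96),(321,162)): print("brass",onz(c,u,v,.057))
b=cv2.inRange(hsv,(100,100,40),(130,255,255)); ys,xs=np.where(b[40:270,280:360]); q=np.c_[xs+280,ys+40]
w=np.array([onz(c,*p,.04)[:2]*1000 for p in q],np.float32); print(cv2.minAreaRect(w))
go(.4262,-.3672,.29,-81.2)
E
```

```text
[ 0.50290746 -0.35676     0.33090257]
[320.9720042  237.90174354]
[321.24194919 222.4997046 ]
313 214 17 32
[ 0.42613166 -0.36723033  0.082     ]
[ 0.42685721 -0.36711922  0.082     ]
brass [ 0.524478  -0.3519681  0.057    ]
brass [ 0.47627396 -0.35940144  0.057     ]
((476.0240783691406, -359.4830322265625), (158.89024353027344, 45.75566482543945), 8.447309494018555)
row [0.0129, -0.0124, 0.304, 0.0001, 0.0, -0.0005] mm [ 2.6 -2.5 60.8] deg [ 0.   0.  -0.1]
```

The pin position agrees at (0.4263, -0.367), so I descend.

arm_command([
  [0.012, -0.013, 0.1, 0, 0, 0],
  [0.012, -0.013, 0.25, 0, 0, 0],
  [0.012, -0.013, 0.4, 0, 0, 0],
  [0.012, -0.013, 0.52, 0, 0, 0],
  [0.012, -0.013, 0.58, 0, 0, 0],
])

```text
t: 2.08
tool_pos: [0.4256, -0.3657, 0.2316]
orientation: [-3.13, -0.239, 0.004]
force: [0.3, 0.7, -0.8]
opening: 0.0929
gripper_force: 0.0
```

arm_command([
  [0, 0, 0.008, 0, 0, 0],
  [0, 0, 0.008, 0, 0, 0],
  [0, 0, 0.008, 0, 0, 0],
  [0, 0, 0.008, 0, 0, 0],
  [0, 0, 0.008, 0, 0, 0],
])

```text
t: 2.7
tool_pos: [0.4268, -0.3664, 0.2334]
orientation: [3.132, 0.24, 0.001]
force: [0.4, -0.5, 0.1]
opening: 0.0928
gripper_force: 0.0
```

```bash
python3 - <<'E'
from h import *
go(.4263,-.3670,.233,-81.4)
E
```

```text
row [-0.0029, 0.0024, 0.0019, 0.0002, -0.0001, 0.001] mm [-0.6  0.5  0.4] deg [ 0.  -0.   0.2]
```

arm_command([
  [0, 0, 0, 0, 0, 0],
  [0, 0, 0, 0, 0, 0],
  [0, 0, 0, 0, 0, 0],
  [0, 0, 0, 0, 0, 0],
  [0, 0, 0, 0, 0, 0],
], fingers=1, force=30)

```text
t: 3.32
tool_pos: [0.4267, -0.3663, 0.2329]
orientation: [-3.132, -0.24, 0.0]
force: [0.2, 0.5, -0.5]
opening: 0.0476
gripper_force: 0.0
```

arm_command([
  [0, 0, 0, 0, 0, 0],
  [0, 0, 0, 0, 0, 0],
  [0, 0, 0, 0, 0, 0],
  [0, 0, 0, 0, 0, 0],
  [0, 0, 0, 0, 0, 0],
])

```text
t: 3.95
tool_pos: [0.4267, -0.3666, 0.233]
orientation: [3.132, 0.24, 0.0]
force: [1.0, -3.0, -1.9]
opening: 0.0112
gripper_force: 30.0
```

Gripped: the opening is about 12 mm at 30 N. Now lift by 140 mm.

arm_command([
  [0, 0, -0.04, 0, 0, 0],
  [0, 0, -0.12, 0, 0, 0],
  [0, 0, -0.25, 0, 0, 0],
  [0, 0, -0.5, 0, 0, 0],
  [0, 0, -0.75, 0, 0, 0],
])

```text
t: 4.58
tool_pos: [0.4264, -0.3658, 0.3842]
orientation: [-3.131, -0.24, 0.001]
force: [-0.0, -0.8, -0.4]
opening: 0.0114
gripper_force: 30.0
```

```bash
python3 - <<'E'
from h import *
s=read_state(); print(s["tool_pos"],s["force"],s["opening"])
c=shot("wrist","w2")
go(.5,-.1,.40,-35); go(.577,.1832,.38,11); print(np.array([.577,.1832])-[.4267,-.3666])
E
```

```text
[ 0.42640953 -0.36579809  0.38418386] [-0.0193248 -0.7917179 -0.4410658] 0.011365646943462347
row [0.5621, -1.2633, -0.0418, 0.0029, -0.0008, -0.2567] mm [ 112.4 -252.7   -8.4] deg [  0.5  -0.1 -46.2]
row [1.1583, -2.6046, 0.0518, 0.0033, 0.0005, -0.5123] mm [ 231.7 -520.9   10.4] deg [  0.6   0.1 -92.2]
[0.1503 0.5498]
```

View pics/w2.png

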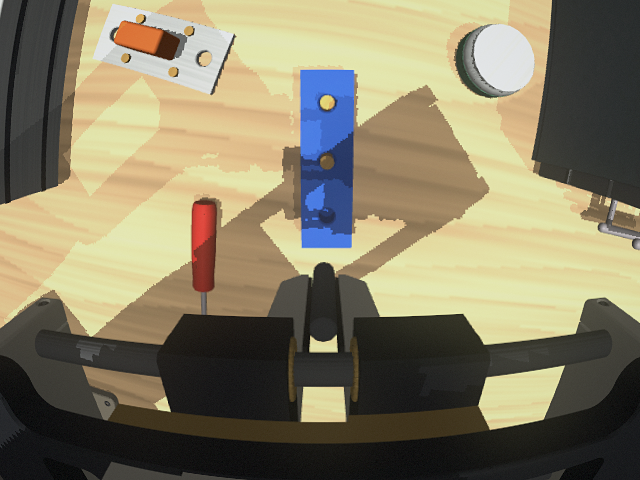

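The pin is held upright between the fingers (foot at ~(322,270)) and both brass pins are still in the block. I now carry it over the fence with the foot above 0.16 m.

arm_command([
  [0.08, -0.18, -0.02, 0, 0, -0.034],
  [0.18, -0.4, -0.05, 0, 0, -0.07],
  [0.27, -0.6, -0.08, 0, 0, -0.1],
  [0.36, -0.8, -0.08, 0, 0, -0.14],
  [0.45, -1.0, -0.08, 0, 0, -0.17],
])

```text
t: 5.25
tool_pos: [0.4851, -0.1533, 0.3992]
orientation: [-2.956, -1.064, -0.0]
force: [0.7, -0.2, -0.8]
opening: 0.0116
gripper_force: 30.0
```

```bash
python3 - <<'E'
from h import *
s=read_state(); print(s["q"])
go(.577,.1832,.39,11)
E
```

```text
[-4.07057805e-01 -1.15610614e-01  1.74553601e+00  4.50329422e-04
  1.51177517e+00  4.72869297e-01]
row [1.4261, -1.0041, 0.0467, -0.0, -0.0002, -0.3412] mm [ 285.2 -200.8    9.3] deg [ -0.   -0.  -61.4]
```

arm_command([
  [0.2, -0.14, 0, 0, 0, -0.035],
  [0.4, -0.28, 0, 0, 0, -0.085],
  [0.6, -0.42, 0, 0, 0, -0.135],
  [0.8, -0.56, 0.02, 0, 0, -0.185],
  [1.0, -0.7, 0.04, 0, 0, -0.235],
])

```text
t: 5.88
tool_pos: [0.5509, 0.0819, 0.391]
orientation: [-2.371, -2.061, -0.0]
force: [0.3, -0.3, -0.7]
opening: 0.0114
gripper_force: 30.0
```

```bash
python3 - <<'E'
from h import *
go(.577,.1832,.36,11)
E
```

```text
row [0.5196, 0.0589, 0.1553, -0.0001, -0.0001, -0.1056] mm [103.9  11.8  31.1] deg [ -0.  -0. -19.]
```

arm_command([
  [0.18, 0.02, 0.0, 0, 0, -0.035],
  [0.36, 0.04, 0.05, 0, 0, -0.08],
  [0.52, 0.06, 0.13, 0, 0, -0.106],
  [0.52, 0.059, 0.155, 0, 0, -0.106],
  [0.52, 0.059, 0.155, 0, 0, -0.106],
])

```text
t: 6.5
tool_pos: [0.5772, 0.181, 0.3593]
orientation: [-2.004, -2.418, 0.002]
force: [-0.1, 0.6, -1.0]
opening: 0.0114
gripper_force: 30.0
```

```bash
python3 - <<'E'
from h import *
c=shot("wrist","w3"); s=read_state(); p=s["tool_pos"]; print(p,s["force"]); M=R.from_rotvec(s["orientation"])
print("foot exp",proj(c,p+M.apply([0,0,.221])),"tip",proj(c,p+M.apply([0,0,.151])))
print("bore exp",proj(c,[.577,.1832,.044]),"fixed exp",proj(c,[.5573,.2898,.086]),c["T"][:3,3])
E
```

```text
[0.57746697 0.1806173  0.36008418] [ 0.19827021 -0.7597645  -0.4632917 ]
foot exp [322.31620604 268.05166135] tip [321.72872247 331.56105969]
bore exp [322.94786646 221.80402309] fixed exp [323.62659859  81.51711338] [0.56316054 0.2598037  0.33956193]
```

View pics/w3.png

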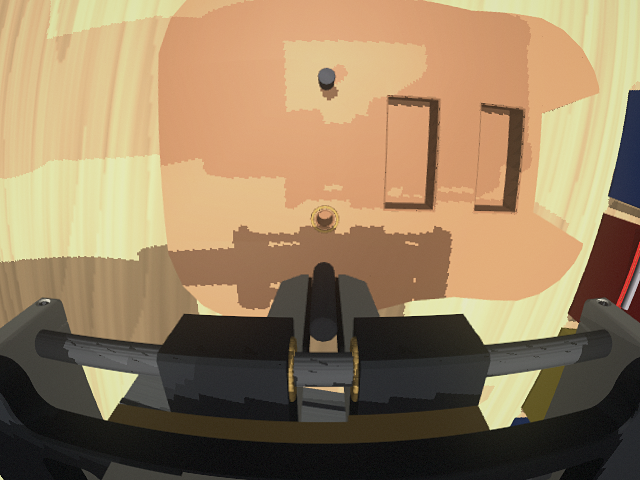

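The wrist view shows the bore ring at ~(324.5,217.5), the fixed pin tip at ~(326,76) and the held pin's foot at ~(322,268). I now measure the ring and tip properly.

```bash
python3 - <<'E'
from h import *
c=load("w3"); im=c["image"]; hsv=cv2.cvtColor(im,cv2.COLOR_RGB2HSV)
p=hsv[200:236,305:345]; bg=np.median(p.reshape(-1,3),0); print(bg)
m=((p[:,:,0]>bg[0]+4)&(p[:,:,1]>bg[1]-10)).astype(np.uint8); ys,xs=np.where(m); q=np.c_[xs+305,ys+200].astype(np.float32)
e=cv2.fitEllipse(cv2.convexHull(q)); print("ring",e,len(q), onz(c,*e[0],.044))
for r in m[::2]: print(''.join('.#'[k] for k in r))
t=hsv[60:100,308:345]; mm=((t[:,:,1]<110)).astype(np.uint8); cs,_=cv2.findContours(mm,cv2.RETR_EXTERNAL,cv2.CHAIN_APPROX_NONE); k=max(cs,key=cv2.contourArea)
print(np.array(cv2.boundingRect(k))+[308,60,0,0])
for r in mm[::2]: print(''.join('.#'[k] for k in r))
g=hsv[255:345,295:350,2]; mm=g<60
for v in (262,264,266,268,272,276): print(v, g[v-255].tolist()[10:45])
E
```

```text
[ 16. 117. 216.]
ring ((324.11358642578125, 218.8843994140625), (25.551801681518555, 26.133686065673828), 106.53474426269531) 44 [0.57747687 0.18581351 0.044     ]
........................................
........................................
........................................
...................##...................
.............###.......###..............
..........##................#...........
..............................#.........
.......##......................#........
.......##...............................
........................................
................................#.......
.......#................................
...............................#........
.............................##.........
........................................
........................................
........................................
........................................
[308  60  37  40]
#####################################
#####################################
#####################################
###############################.##..#
##########################..
[... 851 characters left out ...]
43, 45, 46, 42, 54, 97, 134, 150, 148, 145, 147, 146, 145, 146, 145]
266 [148, 149, 147, 150, 149, 147, 147, 149, 151, 134, 97, 45, 43, 46, 47, 47, 47, 46, 48, 47, 47, 46, 45, 46, 44, 46, 58, 95, 134, 148, 145, 146, 146, 144, 146]
268 [148, 150, 147, 147, 147, 147, 147, 150, 131, 86, 40, 45, 46, 47, 44, 48, 44, 46, 43, 47, 45, 47, 44, 47, 45, 46, 44, 48, 95, 152, 146, 146, 145, 145, 145]
272 [149, 148, 149, 147, 148, 147, 148, 153, 93, 39, 43, 43, 45, 42, 43, 45, 44, 44, 43, 45, 42, 47, 44, 43, 46, 45, 44, 40, 49, 86, 151, 146, 146, 146, 145]
276 [77, 77, 76, 93, 132, 133, 141, 120, 74, 41, 40, 44, 43, 44, 45, 45, 43, 42, 44, 43, 42, 43, 44, 43, 44, 46, 39, 43, 38, 67, 135, 130, 141, 99, 74]
```

```bash
python3 - <<'E'
from h import *
c=load("w3"); s=read_state(); p=s["tool_pos"]
foot=onz(c,323.3,267.8,p[2]-.221); b=onz(c,324.1,218.7,.044); f=onz(c,326.2,76.5,.086)
print(p,foot,b,f,np.hypot(*(f-b)[:2]),np.degrees(np.arctan2(*(f-b)[1::-1])))
t=p[:2]+(b-foot)[:2]; print(t); go(t[0],t[1],.275,11)
E
```

```text
[0.57746697 0.1806173  0.36008418] [0.57789678 0.18079497 0.13908418] [0.57743663 0.18596482 0.044     ] [0.55833916 0.29354047 0.086     ] 0.10925765572972741 100.06661148343127
[0.57700682 0.18578714]
row [0.026, 0.0027, 0.4254, -0.0002, 0.0001, -0.0018] mm [ 5.2  0.5 85.1] deg [-0.   0.  -0.3]
```

arm_command([
  [0.026, 0.003, 0.08, 0, 0, 0],
  [0.026, 0.003, 0.2, 0, 0, 0],
  [0.026, 0.003, 0.32, 0, 0, 0],
  [0.026, 0.003, 0.4, 0, 0, 0],
  [0.026, 0.003, 0.425, 0, 0, 0],
])

```text
t: 7.18
tool_pos: [0.5768, 0.1862, 0.2735]
orientation: [-2.003, -2.418, 0.002]
force: [0.1, 0.1, -0.3]
opening: 0.0114
gripper_force: 30.0
```

arm_command([
  [0, 0, 0, 0, 0, 0],
  [0, 0, 0, 0, 0, 0],
  [0, 0, 0, 0, 0, 0],
  [0, 0, 0, 0, 0, 0],
  [0, 0, 0, 0, 0, 0],
])

```text
t: 7.8
tool_pos: [0.5773, 0.1866, 0.2752]
orientation: [2.003, 2.42, 0.0]
force: [-0.1, -0.1, -0.7]
opening: 0.0113
gripper_force: 30.0
```

```bash
python3 - <<'E'
from h import *
c=shot("wrist","w4"); s=read_state(); p=s["tool_pos"]; print(p)
print(proj(c,[.5772,.1860,.044]),proj(c,p-[0,0,.221]))
cv2.imwrite("pics/w4c.png",cv2.resize(c["image"][200:320,250:400,::-1],None,fx=4,fy=4,interpolation=cv2.INTER_CUBIC))
E
```

```text
[0.57725978 0.18658564 0.27503966]
[321.16859169 261.65215222] [321.37358377 266.88574371]
```

View pics/w4c.png

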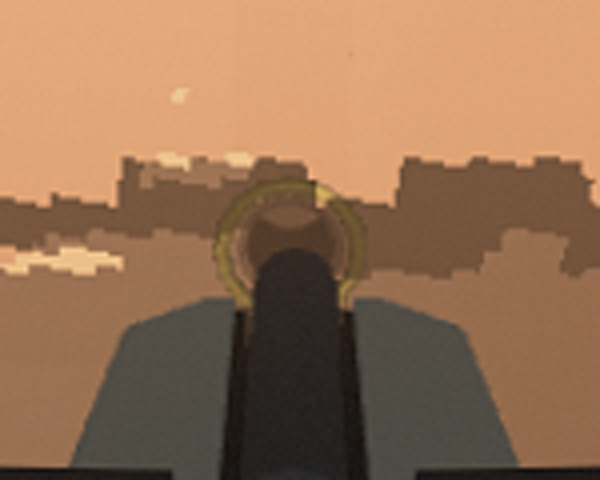

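The crop shows the ring centred at ~col 322.8, row ~262, and the pin at ~col 324. So it is about 0.7 mm off along tool y.

```bash
python3 - <<'E'
from h import *
c=load("w4"); im=c["image"]; hsv=cv2.cvtColor(im,cv2.COLOR_RGB2HSV)
p=hsv[240:276,298:348]; m=((p[:,:,0]>=20)&(p[:,:,0]<35)&(p[:,:,1]>110)&(p[:,:,2]>60)).astype(np.uint8)
ys,xs=np.where(m); q=np.c_[xs+298,ys+240].astype(np.float32)
h=cv2.convexHull(q); e=cv2.fitEllipse(h); print(e,len(q),q.min(0),q.max(0))
b=onz(c,*e[0],.044)
s=read_state(); P=s["tool_pos"]; M=R.from_rotvec(s["orientation"])
g=hsv[:,:,2]
for v in(268,272,276):
    r=g[v,300:350].astype(float); i=np.where(r<60)[0]+300; print(v,i.min(),i.max())
print(P,b,"pin col ref",onz(c,324,266.9,P[2]-.221))
print("tool-frame bore-foot mm",M.inv().apply(b-onz(c,324,266.9,P[2]-.221))*1000)
E
```

```text
Traceback (most recent call last):
cv2.error: OpenCV(4.12.0) /io/opencv/modules/imgproc/src/shapedescr.cpp:361: error: (-201:Incorrect size of input array) There should be at least 5 points to fit the ellipse in function 'fitEllipseNoDirect'
```

```bash
python3 - <<'E'
from h import *
c=load("w4"); s=read_state(); P=s["tool_pos"]; M=R.from_rotvec(s["orientation"]); g=c["image"].max(2)
for v in(266,269,272): i=np.where(g[v,305:345]<62)[0]+305; print(v,i.min(),i.max())
for b in((322.6,262),(322.6,263)):
  B=onz(c,*b,.044); F=onz(c,323.8,266.9,P[2]-.221)
  print(B,F,P,M.inv().apply(B-F)*1000)
# vertical scale of ring: project circle radius from width
r=.5*(onz(c,341.2,262,.044)-onz(c,304,262,.044)); r=np.linalg.norm(r); print("ring r",r)
B=onz(c,322.6,262,.044); th=np.linspace(0,6.28,60); pr=np.array([proj(c,B+[r*np.cos(t),r*np.sin(t),0]) for t in th]); print("proj top v",pr[:,1].min(),"want 244.8; u",pr[:,0].min(),pr[:,0].max())
f=P-[0,0,.221]; pr=np.array([proj(c,f+[.0035*np.cos(t),.0035*np.sin(t),0]) for t in th]); print("foot top v",pr[:,1].min(),"want 261.7")
E
```

```text
266 315 331
269 315 332
272 314 333
[0.57809745 0.1859408  0.044     ] [0.57864902 0.18684206 0.05403966] [0.57725978 0.18658564 0.27503966] [-0.78245315 -0.71133607 10.03957447]
[0.57821965 0.18529969 0.044     ] [0.57864902 0.18684206 0.05403966] [0.57725978 0.18658564 0.27503966] [-1.43510419 -0.71093059 10.03957655]
ring r 0.011324695185592362
proj top v 244.3497328001263 want 244.8; u 303.99976814508017 341.2034709883676
foot top v 261.2812049422427 want 261.7
```

arm_command([
  [-0.004, -0.0035, 0, 0, 0, 0],
  [-0.004, -0.0035, 0.02, 0, 0, 0],
  [-0.004, -0.0035, 0.05, 0, 0, 0],
  [-0.004, -0.0035, 0.075, 0, 0, 0],
  [-0.004, -0.0035, 0.1, 0, 0, 0],
])

```text
t: 8.48
tool_pos: [0.5766, 0.1856, 0.2543]
orientation: [-2.003, -2.42, 0.001]
force: [0.6, 0.1, 0.0]
opening: 0.0114
gripper_force: 30.0
```

arm_command([
  [0, 0, 0.01, 0, 0, 0],
  [0, 0, 0.03, 0, 0, 0],
  [0, 0, 0.05, 0, 0, 0],
  [0, 0, 0.065, 0, 0, 0],
  [0, 0, 0.075, 0, 0, 0],
])

```text
t: 9.1
tool_pos: [0.5767, 0.1856, 0.2397]
orientation: [-2.003, -2.42, 0.0]
force: [0.4, 0.6, -0.6]
opening: 0.0117
gripper_force: 30.0
```

```bash
python3 - <<'E'
from h import *
s=read_state(); print(s["tool_pos"],s["force"],s["wrist_torque"])
E
```

```text
[0.576657   0.1856249  0.23965764] [ 0.44372574  0.61567004 -0.61855971] [ 0.00520298 -0.08636798  0.00347178]
```

arm_command([
  [0, 0, 0.005, 0, 0, 0],
  [0, 0, 0.01, 0, 0, 0],
  [0, 0, 0.014, 0, 0, 0],
  [0, 0, 0.016, 0, 0, 0],
  [0, 0, 0.018, 0, 0, 0],
])

```text
t: 9.72
tool_pos: [0.5768, 0.1857, 0.2368]
orientation: [2.003, 2.42, 0.0]
force: [-2.8, 0.2, 5.0]
opening: 0.0114
gripper_force: 30.0
```

The pin bottomed out at the expected height (TCP z 0.237, +5 N), so I let go.

arm_command([
  [0, 0, -0.002, 0, 0, 0],
  [0, 0, -0.002, 0, 0, 0],
  [0, 0, -0.002, 0, 0, 0],
  [0, 0, -0.002, 0, 0, 0],
  [0, 0, -0.002, 0, 0, 0],
], fingers=-1)

```text
t: 10.35
tool_pos: [0.5767, 0.1856, 0.2367]
orientation: [-2.003, -2.42, 0.0]
force: [1.0, 0.2, 0.6]
opening: 0.0566
gripper_force: 0.0
```

arm_command([
  [0, 0, 0, 0, 0, 0],
  [0, 0, 0, 0, 0, 0],
  [0, 0, 0, 0, 0, 0],
  [0, 0, -0.02, 0, 0, 0],
  [0, 0, -0.06, 0, 0, 0],
])

```text
t: 10.98
tool_pos: [0.5766, 0.1856, 0.2489]
orientation: [-2.003, -2.42, 0.001]
force: [0.1, 0.5, -0.4]
opening: 0.0931
gripper_force: 0.0
```

arm_command([
  [0, 0, -0.1, 0, 0, 0],
  [0, 0, -0.25, 0, 0, 0],
  [0, 0, -0.4, 0, 0, 0],
  [0, 0, -0.5, 0, 0, 0],
  [0, 0, -0.55, 0, 0, 0],
])

```text
t: 11.6
tool_pos: [0.577, 0.1857, 0.361]
orientation: [2.002, 2.419, 0.003]
force: [-0.1, 0.7, -0.7]
opening: 0.093
gripper_force: 0.0
```

```bash
python3 - <<'E'
from h import *
c=shot("wrist","w5"); s=read_state(); print(s["tool_pos"],s["opening"],s["force"])
print(proj(c,[.5772,.186,.086]),proj(c,[.5583,.2935,.086]))
im=c["image"]; cv2.imwrite("pics/w5c.png",cv2.resize(im[50:300,200:450,::-1],None,fx=2,fy=2))
go(.57,-.1735,.40,-13)
E
```

```text
[0.57711895 0.18575129 0.36147714] 0.0924537385646473 [0.46199196 0.35630216 1.41163429]
[321.1827184  238.91969004] [323.43615084  83.75913703]
row [-1.758, -0.3696, -0.194, 0.001, -0.0002, 0.132] mm [-351.6  -73.9  -38.8] deg [ 0.2 -0.  23.8]
```

View pics/w5c.png

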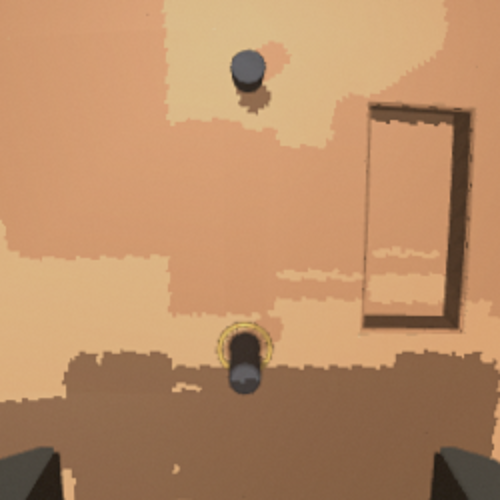

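The pin stands in the bore: its tip is at full-image ~(322.2,238.5), next to the fixed tip at ~(324,83.5). I locate both tips for the hover and head for the jig.

```bash
python3 - <<'E'
from h import *
c=load("w5")
a=onz(c,322.2,238.5,.086); f=onz(c,324,83.5,.086); print(a,f,np.linalg.norm(a-f),(a+f)/2,np.degrees(np.arctan2(*(f-a)[1::-1])))
E
```

```text
[0.57785988 0.18644754 0.086     ] [0.55863873 0.29374856 0.086     ] 0.10900899063775982 [0.5682493  0.24009805 0.086     ] 100.15584950982665
```

arm_command([
  [-0.2, -0.04, -0.1, 0, 0, 0.015],
  [-0.4, -0.08, -0.2, 0, 0, 0.03],
  [-0.6, -0.12, -0.2, 0, 0, 0.045],
  [-0.8, -0.16, -0.2, 0, 0, 0.06],
  [-1.0, -0.21, -0.2, 0, 0, 0.075],
])

```text
t: 12.28
tool_pos: [0.5724, -0.0199, 0.3975]
orientation: [-2.275, -2.165, 0.002]
force: [-0.2, 0.7, 0.6]
opening: 0.0929
gripper_force: 0.0
```

```bash
python3 - <<'E'
from h import *
go(.57,-.1735,.33,-13)
E
```

```text
row [-0.7675, 0.0266, 0.3375, -0.0006, 0.0, 0.0565] mm [-153.5    5.3   67.5] deg [-0.1  0.  10.2]
```

arm_command([
  [-0.25, 0.01, 0.0, 0, 0, 0.02],
  [-0.5, 0.02, 0.1, 0, 0, 0.04],
  [-0.7675, 0.0266, 0.3, 0, 0, 0.0565],
  [-0.7675, 0.0266, 0.3375, 0, 0, 0.0565],
  [-0.7675, 0.0266, 0.3375, 0, 0, 0.0565],
])

```text
t: 12.9
tool_pos: [0.5702, -0.172, 0.3294]
orientation: [-2.455, -1.955, 0.002]
force: [-0.9, 0.3, 1.3]
opening: 0.0928
gripper_force: 0.0
```

```bash
python3 - <<'E'
from h import *
c=shot("wrist","w6"); s=read_state(); print(s["tool_pos"])
hsv=cv2.cvtColor(c["image"],cv2.COLOR_RGB2HSV); print(proj(c,[.57,-.1735,.053]))
a=np.radians(77.1); 
for k in(-.055,.055): print(proj(c,[.57+k*np.cos(a),-.1735+k*np.sin(a),.008]))
o=cv2.inRange(hsv,(5,170,60),(18,255,255)); cs,_=cv2.findContours(o,cv2.RETR_EXTERNAL,cv2.CHAIN_APPROX_NONE)
for k in cs:
  if cv2.contourArea(k)>300: print(cv2.boundingRect(k),cv2.contourArea(k))
E
```

```text
[ 0.57075257 -0.17145439  0.33088994]
[324.18597656 241.26804374]
[324.15918038 284.81412823]
[324.31572811 159.53524053]
(310, 237, 31, 32) 389.0
```

View pics/w6.png

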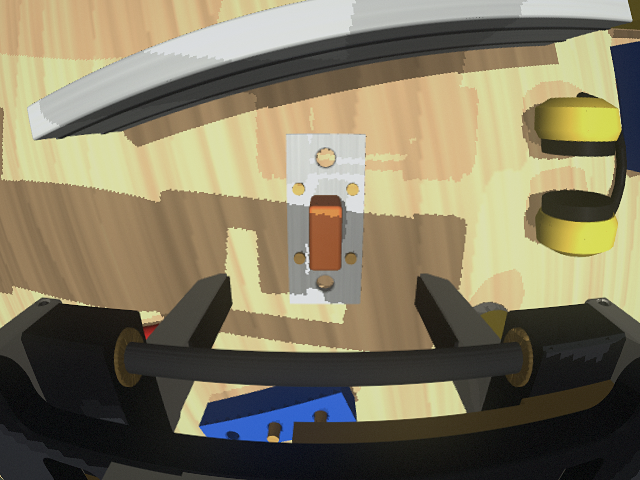

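The wrist view shows the jig square between the fingers, holes at ~(326,157.5) and (325,283), grip-top centre at ~(325.3,238). The surroundings look clear.

```bash
python3 - <<'E'
from h import *
c=load("w6"); a=onz(c,325,283,.008); f=onz(c,326,157.5,.008); m=(a+f)/2
print(a,f,np.linalg.norm(a-f),m,np.degrees(np.arctan2(*(f-a)[1::-1])),"grip",onz(c,325.3,238.5,.053))
go(m[0],m[1],.25,-12.9)
E
```

```text
[ 0.55884132 -0.22554941  0.008     ] [ 0.58397751 -0.11856768  0.008     ] 0.10989503658892077 [ 0.57140942 -0.17205854  0.008     ] 76.77774021489667 grip [ 0.57125215 -0.17162981  0.053     ]
row [-0.0025, 0.0044, 0.4044, -0.0004, -0.0002, 0.0002] mm [-0.5  0.9 80.9] deg [-0.1 -0.   0. ]
```

arm_command([
  [-0.002, 0.004, 0.1, 0, 0, 0.002],
  [-0.002, 0.004, 0.28, 0, 0, 0.002],
  [-0.002, 0.004, 0.45, 0, 0, 0.002],
  [-0.002, 0.004, 0.58, 0, 0, 0.002],
  [-0.002, 0.004, 0.63, 0, 0, 0.002],
])

```text
t: 13.58
tool_pos: [0.5708, -0.1714, 0.203]
orientation: [-2.46, -1.95, 0.002]
force: [0.7, -0.4, 0.2]
opening: 0.0927
gripper_force: 0.0
```

arm_command([
  [0, 0, 0.005, 0, 0, 0],
  [0, 0, 0.01, 0, 0, 0],
  [0, 0, 0.01, 0, 0, 0],
  [0, 0, 0.01, 0, 0, 0],
  [0, 0, 0.01, 0, 0, 0],
])

```text
t: 14.2
tool_pos: [0.5716, -0.1729, 0.2037]
orientation: [2.463, 1.949, 0.001]
force: [0.7, 0.5, 0.4]
opening: 0.0932
gripper_force: 0.0
```

```bash
python3 - <<'E'
from h import *
go(.5714,-.172,.202,-13.2); print(read_state()["force"])
E
```

```text
row [0.0044, -0.0019, 0.0083, 0.0002, 0.0, -0.0005] mm [ 0.9 -0.4  1.7] deg [ 0.   0.  -0.1]
[0.73122297 0.48594049 0.39255333]
```

arm_command([
  [0.003, -0.002, 0.005, 0, 0, 0],
  [0.003, -0.002, 0.005, 0, 0, 0],
  [0.003, -0.002, 0.005, 0, 0, 0],
  [0.003, -0.002, 0.005, 0, 0, 0],
  [0.003, -0.002, 0.005, 0, 0, 0],
], fingers=1, force=50)

```text
t: 14.82
tool_pos: [0.5712, -0.1722, 0.2022]
orientation: [-2.463, -1.95, -0.0]
force: [-0.8, 0.2, -0.3]
opening: 0.0476
gripper_force: 0.0
```

arm_command([
  [0, 0, 0, 0, 0, 0],
  [0, 0, 0, 0, 0, 0],
  [0, 0, 0, 0, 0, 0],
  [0, 0, 0, 0, 0, 0],
  [0, 0, 0, 0, 0, 0],
])

```text
t: 15.45
tool_pos: [0.5711, -0.1721, 0.2022]
orientation: [-2.463, -1.95, 0.0]
force: [-0.9, -0.2, 1.2]
opening: 0.0234
gripper_force: 50.0
```

arm_command([
  [0, 0, -0.03, 0, 0, 0],
  [0, 0, -0.1, 0, 0, 0],
  [0, 0, -0.3, 0, 0, 0],
  [0, 0, -0.5, 0, 0, 0],
  [0, 0, -0.7, 0, 0, 0],
])

```text
t: 16.08
tool_pos: [0.571, -0.1721, 0.3445]
orientation: [2.463, 1.949, 0.001]
force: [0.5, -0.5, -3.6]
opening: 0.0239
gripper_force: 50.0
```

arm_command([
  [0, 0, -0.1, 0, 0, 0],
  [0, 0, -0.25, 0, 0, 0],
  [0, 0, -0.3, 0, 0, 0],
  [0, 0, -0.3, 0, 0, 0],
  [0, 0, -0.3, 0, 0, 0],
])

```text
t: 16.7
tool_pos: [0.5708, -0.172, 0.4003]
orientation: [-2.461, -1.948, 0.002]
force: [0.4, -0.4, -3.6]
opening: 0.0239
gripper_force: 50.0
```

```bash
python3 - <<'E'
from h import *
c=shot("wrist","w7"); s=read_state(); print(s["tool_pos"],s["opening"],s["force"],s["wrist_torque"],s["orientation"])
go(.5682,.2401,.40,10.15)
E
```

```text
[ 0.57081797 -0.17202048  0.40021921] 0.023758028120225424 [ 0.0410287   0.15343881 -4.24463276] [-0.04988743 -0.12500675  0.02434339] [-2.46130771e+00 -1.94814544e+00  2.38024288e-03]
row [2.0025, -0.4859, 0.0034, -0.0009, -0.0003, -0.1301] mm [400.5 -97.2   0.7] deg [ -0.2  -0.1 -23.4]
```

View pics/w7.png

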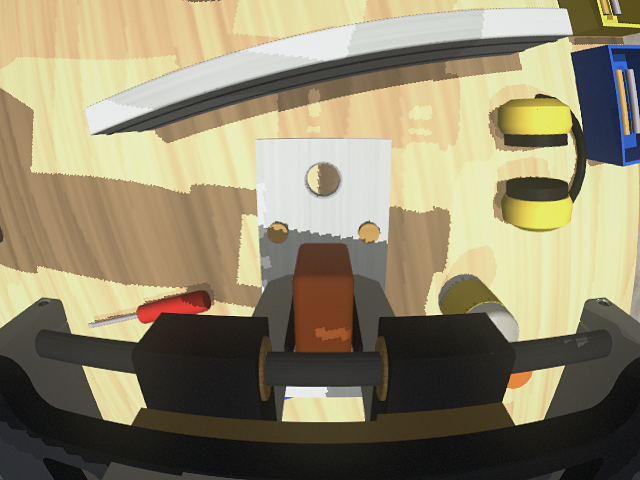

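The jig is held square, with its far hole at ~(323,179), and its underside is at about 0.198 m. A numerical tilt check, then I carry it over the fence.

```bash
python3 - <<'E'
from h import *
c=load("w7"); s=read_state(); P=s["tool_pos"]; M=R.from_rotvec(s["orientation"])
print("exp hole",proj(c,P+M.apply([.055,0,.194])),"edge far",proj(c,P+M.apply([.075,-.032,.194])),proj(c,P+M.apply([.075,.032,.194])))
g=cv2.cvtColor(c["image"],cv2.COLOR_RGB2GRAY)
sub=c["image"][150:210,295:352]; hs=cv2.cvtColor(sub,cv2.COLOR_RGB2HSV); m=(hs[:,:,1]>40).astype(np.uint8)
cs,_=cv2.findContours(m,cv2.RETR_EXTERNAL,cv2.CHAIN_APPROX_NONE);k=max(cs,key=cv2.contourArea);e=cv2.fitEllipse(k);print(np.array(e[0])+[295,150],e[1])
E
```

```text
exp hole [322.18789335 179.76635449] edge far [254.04885444 138.50755829] [390.43989553 138.59540629]
[322.70203018 178.5400238 ] (29.614646911621094, 31.64738655090332)
```

arm_command([
  [0.15, -0.03, 0, 0, 0, -0.01],
  [0.35, -0.08, 0, 0, 0, -0.025],
  [0.55, -0.13, 0, 0, 0, -0.04],
  [0.75, -0.18, 0, 0, 0, -0.055],
  [0.95, -0.23, 0, 0, 0, -0.07],
])

```text
t: 17.38
tool_pos: [0.5696, 0.0246, 0.4008]
orientation: [-2.232, -2.209, 0.002]
force: [-0.2, 0.1, -3.6]
opening: 0.0234
gripper_force: 50.0
```

```bash
python3 - <<'E'
from h import *
go(.5682,.2401,.40,10.15)
E
```

```text
row [1.0772, -0.0182, 0.0044, -0.0006, -0.0001, -0.0597] mm [215.4  -3.6   0.9] deg [ -0.1  -0.  -10.7]
```

arm_command([
  [0.25, 0, 0, 0, 0, -0.015],
  [0.5, -0.01, 0, 0, 0, -0.03],
  [0.75, -0.015, 0, 0, 0, -0.045],
  [0.95, -0.018, 0, 0, 0, -0.058],
  [1.0, -0.018, 0, 0, 0, -0.06],
])

```text
t: 18.0
tool_pos: [0.5681, 0.2257, 0.4007]
orientation: [-2.012, -2.411, 0.002]
force: [0.5, 0.3, -3.5]
opening: 0.0241
gripper_force: 50.0
```

```bash
python3 - <<'E'
from h import *
go(.5682,.2401,.33,10.15)
E
```

```text
row [0.0705, 0.0141, 0.3534, -0.0007, -0.0001, 0.001] mm [14.1  2.8 70.7] deg [-0.1 -0.   0.2]
```

arm_command([
  [0.03, 0.006, 0.08, -0.0007, 0, 0.001],
  [0.06, 0.012, 0.18, -0.0007, 0, 0.001],
  [0.0705, 0.0141, 0.28, -0.0007, 0, 0.001],
  [0.0705, 0.0141, 0.34, -0.0007, 0, 0.001],
  [0.0705, 0.0141, 0.3534, -0.0007, 0, 0.001],
])

```text
t: 18.62
tool_pos: [0.5688, 0.2371, 0.3299]
orientation: [2.021, 2.405, -0.001]
force: [-0.3, -0.5, -3.0]
opening: 0.0237
gripper_force: 50.0
```

arm_command([
  [0, 0, 0, 0, 0, 0],
  [0, 0, 0, 0, 0, 0],
  [0, 0, 0, 0, 0, 0],
  [0, 0, 0, 0, 0, 0],
  [0, 0, 0, 0, 0, 0],
])

```text
t: 19.25
tool_pos: [0.5691, 0.2378, 0.3317]
orientation: [2.02, 2.404, 0.003]
force: [0.9, -0.5, -2.7]
opening: 0.024
gripper_force: 50.0
```

```bash
python3 - <<'E'
from h import *
c=shot("wrist","w8"); s=read_state(); P=s["tool_pos"]; M=R.from_rotvec(s["orientation"]); print(P,s["force"])
go(.5682,.2401,.298,10.15)
h=proj(c,P+M.apply([.055,0,.194])); f=proj(c,[.5586,.2937,.086]); print("hole exp",h,"pin exp",f)
u,v=h.astype(int); g=c["image"].max(2)
for r in range(v-24,v+24,2): print(r,' '.join('%3d'%x for x in g[r,u-26:u+27:2]))
E
```

```text
[0.56908325 0.23775999 0.3316497 ] [ 0.68517999 -0.62571664 -3.1078863 ]
row [0.0123, -0.0027, 0.1682, 0.0007, -0.0, -0.0011] mm [ 2.5 -0.5 33.6] deg [ 0.1 -0.  -0.2]
hole exp [321.24872011 179.3305235 ] pin exp [319.65016572 164.21363515]
155 236 236 235 235 235 235 235 236 236 236 235 235 235 236 235 236 236 221 221 221 223 227 223 222 222 225 221
157 235 236 236 236 235 235 235 235 236 235 235 235 236 236 235 235 236 221 221 220 223 226 223 222 222 225 221
159 236 235 236 235 236 236 235 236 235 235 236 236 235 236 236 236 221 221 220 221 222 226 223 222 222 225 221
161 236 236 236 235 236 236 235 235 236 232 230 239 231 231 225 233 217 222 222 221 222 226 222 221 214 224 222
163 229 222 234 234 233 236 236 236 237 228 204 162  98  91  85  92  88 152 201 222 222 226 222 221 223 225 220
165 229 224 221 225 223 222 222 217 227 132 140  63  67  65  69  69  65  93  98 135 224 226 222 222 222 225 221
167 225 223 223 224 221 223 223 187 158  83  66  68  71  70  69  70  66 114 119 127 161 213 223 221 222 226 220
169 225 223 222 224 222 222 219 112 116  75  70  67  69  70  69  70  81 122 
[... 1127 characters left out ...]
 113 165 197 220 221 224 220
191 225 222 222 224 220 220 213 175 110  93 113 120 119 118 115 191 190 188 185 123 117 189 216 220 222 224 221
193 224 223 222 224 221 221 221 200 183 140  93 101 116 116 116 116 112  98 100 147 123 216 221 219 222 224 220
195 225 222 223 224 221 220 221 215 213 192 183 113  95  97  99  98  76 134 191 190 223 223 219 219 222 223 218
197 224 222 223 225 222 220 222 214 219 220 208 196 186 186 171 180 186 194 209 218 220 223 219 218 221 224 220
199 225 222 222 222 220 220 221 214 220 222 221 223 217 213 210 212 214 220 219 217 220 223 219 218 222 223 219
201 225 223 222 223 222 219 221 214 219 221 220 222 221 219 217 219 218 219 218 217 221 221 218 218 221 223 218
```

```bash
cat > chk.py <<'E'
from h import *
import sys
c=shot("wrist",sys.argv[1]); s=read_state(); P=s["tool_pos"]; M=R.from_rotvec(s["orientation"]); print(P,s["force"])
h=proj(c,P+M.apply([.055,0,.194])); f=proj(c,[.5586,.2937,.086]); print("exp hole",h,"pin",f)
u,v=h.astype(int); g=cv2.GaussianBlur(c["image"].max(2),(3,3),0); sub=g[v-27:v+28,u-29:u+30]
m=(sub<205).astype(np.uint8); cs,_=cv2.findContours(m,cv2.RETR_EXTERNAL,cv2.CHAIN_APPROX_NONE); k=max(cs,key=cv2.contourArea)
e=cv2.fitEllipse(cv2.convexHull(k)); H=np.array(e[0])+[u-29,v-27]; print("hole",H,e[1])
d=(sub<90).astype(np.uint8); n,l,st,ce=cv2.connectedComponentsWithStats(d); i=1+np.argmax(st[1:,4]); print("pin bbox",st[i]+[u-29,v-27,0,0,0])
T=M.inv()
hp=T.apply(onz(c,*H,P[2]-.194)-P)*1000; print("hole in tool mm",hp)
ed=[]
for r in (150,160,170,200,210,220,230):
    row=c["image"][r].astype(int); sat=row.max(1)-row.min(1); w=np.where(sat[200:450]<25)[0]+200; ed.append((r,w.min(),w.max()))
print(ed)
fx=T.apply(np.array([.5586,.2937,.086])-P)*1000; print("pin (world est) in tool",fx)
E
python3 chk.py w9
```

```text
[0.56907241 0.2377517  0.33158871] [-0.1751894   0.19003478 -3.44860944]
exp hole [321.27324665 179.33905913] pin [319.72567906 164.21377385]
hole [322.94782639 179.85493851] (37.49287796020508, 38.43135452270508)
pin bbox [313 164  16   8 103]
hole in tool mm [ 54.75305088   0.79085426 194.00429   ]
[(150, np.int64(256), np.int64(390)), (160, np.int64(256), np.int64(390)), (170, np.int64(256), np.int64(390)), (200, np.int64(257), np.int64(388)), (210, np.int64(258), np.int64(388)), (220, np.int64(258), np.int64(388)), (230, np.int64(259), np.int64(387))]
pin (world est) in tool [ 56.90702425  -1.19619723 245.58879765]
```

arm_command([
  [0.0107, -0.0075, 0.02, 0.0007, 0, -0.001],
  [0.0107, -0.0075, 0.05, 0.0007, 0, -0.001],
  [0.0107, -0.0075, 0.08, 0.0007, 0, -0.001],
  [0.0107, -0.0075, 0.11, 0.0007, 0, -0.001],
  [0.0107, -0.0075, 0.12, 0.0007, 0, -0.001],
])

```text
t: 19.98
tool_pos: [0.5671, 0.2395, 0.3067]
orientation: [-2.016, -2.408, 0.002]
force: [-0.1, -0.2, -4.1]
opening: 0.0239
gripper_force: 50.0
```

arm_command([
  [0, 0, 0, 0, 0, 0],
  [0, 0, 0, 0, 0, 0],
  [0, 0, 0, 0, 0, 0],
  [0, 0, 0, 0, 0, 0],
  [0, 0, 0, 0, 0, 0],
])

```text
t: 20.6
tool_pos: [0.5673, 0.2396, 0.3076]
orientation: [2.017, 2.409, 0.0]
force: [0.2, 0.1, -3.5]
opening: 0.0237
gripper_force: 50.0
```

```bash
python3 chk.py w10; python3 - <<'E'
from h import *
c=load("w10"); g=c["image"].max(2)
for r in range(158,202,2): print(r,' '.join('%3d'%x for x in g[r,301:346:2]))
go(.5686,.2401,.298,10.15)
E
```

```text
[0.56730183 0.2396156  0.30761245] [-0.91088869 -0.36247944 -4.36925211]
exp hole [321.3058982  179.29826574] pin [323.242867   172.53909011]
hole [322.78036499 179.80517387] (37.00586700439453, 38.253910064697266)
pin bbox [313 164  20   9  80]
hole in tool mm [ 54.75772676   0.69626997 194.00107154]
[(150, np.int64(256), np.int64(390)), (160, np.int64(256), np.int64(390)), (170, np.int64(256), np.int64(389)), (200, np.int64(257), np.int64(388)), (210, np.int64(258), np.int64(388)), (220, np.int64(258), np.int64(388)), (230, np.int64(259), np.int64(387))]
pin (world est) in tool [ 54.76780858   0.9198599  221.61354176]
158 237 237 237 238 236 237 237 237 237 237 237 237 237 237 238 221 223 225 228 225 224 223 227
160 237 237 237 237 236 237 237 237 237 238 238 239 239 239 231 222 222 224 228 224 223 224 227
162 233 234 233 238 238 238 238 237 229 206 207 176 170 198 213 223 223 225 227 225 224 225 225
164 226 224 224 224 219 224 214 152 167  97  84  65  83 100  91 146 209 225 227 225 223 224 226
166 226 224 224 225 224 162 129  65  68  68  68  69  69  67  67  74 139 182 229 224 222 
[... 1023 characters left out ...]
 224 224 225 227 176 121 189 222 224 225
190 227 223 223 207 167  92 108 120 119 115 178 175 189 225 225 229 178  92 186 209 222 224 225
192 226 223 223 221 187 156 104 101 116 122 119 117 153 229 205 117 109 160 205 223 221 224 225
194 227 222 223 223 217 188 178 118  98  99 103 102  99  98  88 131 193 192 223 221 220 223 225
196 227 223 222 223 217 220 209 190 191 168 150 127 140 165 191 189 209 224 224 221 221 223 225
198 226 223 221 222 217 221 224 221 218 206 198 196 197 204 215 221 220 222 223 220 221 223 225
200 225 224 222 222 216 219 224 222 224 224 223 221 222 221 222 220 219 221 224 220 220 223 224
row [0.0012, 0.0068, 0.0481, 0.0, -0.0, -0.0001] mm [0.2 1.4 9.6] deg [ 0. -0. -0.]
```

Through the hole, the fixed pin tip (~(323.5,172)) lines up with the hole to about 0.3 mm. Now the last 9.5 mm down.

arm_command([
  [0, 0.0005, 0.01, 0, 0, 0],
  [0, 0.0005, 0.02, 0, 0, 0],
  [0, 0.0005, 0.03, 0, 0, 0],
  [0, 0.0005, 0.04, 0, 0, 0],
  [0, 0.0005, 0.046, 0, 0, 0],
])

```text
t: 21.28
tool_pos: [0.5673, 0.2396, 0.2981]
orientation: [-2.017, -2.409, 0.0]
force: [-0.6, 0.3, -3.3]
opening: 0.0236
gripper_force: 50.0
```

arm_command([
  [0, 0, 0, 0, 0, 0],
  [0, 0, 0, 0, 0, 0],
  [0, 0, 0, 0, 0, 0],
  [0, 0, 0, 0, 0, 0],
  [0, 0, 0, 0, 0, 0],
])

```text
t: 21.9
tool_pos: [0.5674, 0.2396, 0.2984]
orientation: [2.017, 2.409, 0.0]
force: [-0.1, 0.3, -3.6]
opening: 0.0235
gripper_force: 50.0
```

```bash
python3 chk.py w11; python3 - <<'E'
from h import *
c=load("w11"); g=c["image"].max(2)
for r in range(162,200,2): print(r,' '.join('%3d'%x for x in g[r,301:346:2]))
s=read_state(); print(s["dq"],s["orientation"]); M=R.from_rotvec(s["orientation"]).as_matrix(); print(np.degrees(np.arctan2(M[1,1],M[0,1])),M[:2,2])
c=shot("scene","s1"); P=s["tool_pos"]; print(proj(c,[.5778,.1864,.086]),proj(c,[.5586,.2937,.086]))
E
```

```text
[0.56738999 0.23961277 0.29837281] [ 0.25569633  0.35226783 -4.10644146]
exp hole [321.28629905 179.33880211] pin [323.10654552 174.73068021]
hole [322.81807709 179.83651733] (36.885475158691406, 38.312503814697266)
pin bbox [313 165  12   6  35]
hole in tool mm [ 54.76232973   0.72329385 193.99996684]
[(150, np.int64(256), np.int64(390)), (160, np.int64(256), np.int64(390)), (170, np.int64(256), np.int64(389)), (200, np.int64(257), np.int64(388)), (210, np.int64(258), np.int64(388)), (220, np.int64(258), np.int64(388)), (230, np.int64(259), np.int64(387))]
pin (world est) in tool [ 54.7902574    0.85688668 212.3727759 ]
162 237 238 238 233 231 232 238 239 231 209 206 194 210 220 212 223 223 225 228 224 224 225 227
164 238 238 239 224 220 225 204 136  91  98  79  61  88 112 143 162 210 226 228 225 222 224 226
166 226 224 223 224 222 162 128  57  69  68  68  66 102 103  74  68 140 183 229 225 221 223 227
168 225 224 224 225 160 131  83  66 107 105  99  99 100 101  67  67  92 132 186 226 223 224 227
170 227 224 226 196 154 123  88  93 103 104 102  99 100 100 101 101  90 123 168 200 223
[... 885 characters left out ...]
224 207 168  95 111 120 118 114 110 228 225 224 226 229 181  78 185 211 222 223 226
192 227 224 222 221 187 156 103 103 116 122 116 205 230 230 206 115 108 159 204 223 221 224 225
194 227 223 222 223 219 191 157 115  98  97 101  99  95  97 100 129 193 191 225 221 221 224 225
196 227 224 222 222 217 221 208 192 191 168 150 129 140 167 191 189 207 222 225 221 221 223 225
198 226 223 222 223 216 221 224 222 219 205 198 197 200 202 216 220 219 222 224 221 220 224 225
[ 0.00044536 -0.00064558 -0.00069887  0.0011154  -0.0015002   0.00049465] [-2.01673734e+00 -2.40880796e+00  7.01583002e-06]
10.125530236507998 [-5.19988078e-06 -1.47162678e-06]
[386.36268558 247.53361543] [432.67234382 248.10016242]
```

The tip sits concentric under the hole, the tool is level, still, and the underside is about 10 mm above the tips. Handing in.

```bash
python3 -c "
from plant import *
print(close_job())"
```

```text
the job is handed in; nothing more can be done
None
```

I handed the job in at about 22 s of the 67 s allowed; no verdict came back. The steel pin is fully down in the empty bore and released, and the jig is held level and still about 10 mm above the pin tips. The hole over the fixed pin lines up to about 0.3 mm; the other end was out of view, so its alignment is worked out from the measured angle and spacing.

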